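# Stand the fallen tube rack up in its place

## Robot

A 6-joint arm with a two-finger parallel gripper is mounted at the origin on a cart in front of the work surface, level with it; the furniture and walls round the work are solid. World frame = base frame: x ahead of the robot, y to its left, z up, the work surface at z = 0. Lengths are in mm, angles in rad, forces in N, time in s.
With the tool pointing down it reaches from about 250 to 850 mm from the base axis. Payload 12.5 kg.
Tool frame: the origin (TCP) lies midway between the tips of the shut fingers; the grasp point (between the pads) lies pinch_z behind it (pinch_z is the distance from the TCP to the grasp point, in mm); z points along the fingers, y is the line along which they close (so a half turn about z gives the same grasp; the last joint's range is limited). The gripper opens to 93 mm and grips with 3 to 60 N. Pads are 15 mm wide; open, the fingers measure 128 mm over their backs; the gripper's body (75 mm by 188 mm) begins 65 mm behind the grasp point.
Start: joints at [1.037, 0.351, 1.652, -0, 1.139, -0.085], TCP at [238.604, 495.532, 218.633] pointing down, gripper open.
Joint ranges: [-2.75, 2.75], [-0.79, 2.1], [0.01, 2.65], [-1.57, 4.71], [0.07, 3.14], [-2.87, 2.87]. Speed limits (rad/s): [2.22, 2.22, 2.79, 3.14, 3.14, 3.14].

## Interface

Orientations are given as [roll, pitch, yaw] about the fixed x, y, z axes, in that order (R = Rz(yaw) Ry(pitch) Rx(roll)).
In Python, from bench import * gives the robot as it stands. Calls block until the motion is done:
- reach(position, orientation): joint-space move of the TCP to a pose.
- move_linear(position, rot=None, rate=150, f_stop=None): straight line of the TCP; rot=None keeps the orientation; rate is the mean speed in mm/s. With f_stop (N) it stops when the force on the tool has changed by that much, and returns True; else False.
- goto_joints(angles): joint-space move.
- set_gripper(opening, strength=None): opening from 0.0 (shut) to 1.0 (fully open); strength is the grip in N (None keeps the last); returns when the fingers have stopped.
- pause(seconds).
- inverse_kinematics(position, orientation): joint angles nearest the present ones, or None.
- get_image(name): name is "scene" or "side" or "wrist"; returns (picture, depth): 384x512x3 uint8, red, green, blue; 384x512 float32, mm along the optical axis (not along the pixel's ray), 0 where there is no reading.
- camera_info(name): a dict with "K" (3x3 intrinsics, pixels), "R" (3x3) and "t" (3): a world point X has camera coordinates R X + t. Camera axes: x right, y down, z forward; pixel columns grow to the right and rows downward; lengths in mm; the calibration is good to about 2 mm. The wrist camera is an equidistant fisheye: a pixel r from the principal point sees the ray r / f radians off the axis. A picture is of the moment at which its call begins: read the wrist's pose just before it. camera_info takes no time and is no camera call; for the wrist camera it gives the pose at the moment of the call.
A pose or a line that the arm cannot do raises MotionError and nothing moves.
- sign_off(): hands the job in; it is judged then, once.
Readings, each from a call of its own:
- get_time(): time.
- get_joint_positions(): joint angles.
- get_joint_vel(): joint speeds.
- get_joint_torque(): joint torques, N m.
- get_ee_pos(): TCP position.
- get_eef_rot(): TCP orientation.
- get_contact_force(): force on the tool from outside, world axes, zero at the start.
- get_wrist_torque(): the same for the moment, N m.
- get_finger_gap(): opening from 0.0 (shut) to 1.0 (fully open).
- get_grasp_force(): force on a finger pad.
Only numpy, scipy, OpenCV 4.12 (cv2) and the standard library are available. Lean on these libraries where they do the work, as an engineer would, in place of code of your own. Each camera call takes 0.05 s, during which the arm holds its last target. There are 200 camera calls.

## Task

The blue tube rack has fallen on its side: tip it back up so that it stands on its base plate, and have it standing completely inside the green tape frame on the worktop. Only push it, gently, with the fingertips or the outside of the fingers: do not grip it or lift it off the worktop, and leave everything else where it is.

Things in the scene. Friction and masses are not known exactly. Their poses are not given: they have to be found in the camera images.
- rack: blue open-slat tube rack, 74 (its x) x 108 (its y) x 71 mm high (its z), 0.15 to 0.27 kg. Origin: centre of the underside of its solid 4 mm base plate; z points from base to open top. It starts lying on its long side: x axis up, z level, base plate on edge. Pushed high on the open-top side, towards the base, it rolls over the base plate's lower edge and drops onto its base
- rack_mid (a point): the middle of the rack, 35.5 mm from the underside of its base along its z axis (axes as the rack's). Solid end walls, 4 mm thick, as deep and high as the rack, stand at rack y = +-51 mm; the long sides (rack x = +-37 mm) are open between them below z = 31 mm, with slats above. The mass centre lies 28 mm from the underside. Friction 0.5 to 0.7
- rack_top (a point): centre of the rack's open top face (rack z = 71 mm; axes as the rack's). In this face: end walls at y = +-51 mm (4 mm thick), a centre wall at y = -17.5 mm (3 mm), slats 4 mm wide along y at x = -34, 0 and +34 mm and along x at y = +17.5 mm; open between them: a fingertip that sinks in can jam; rising with the edge as it lifts avoids this
- bay: the rack's parking place: a square frame of flat green tape (15 mm wide, no height to feel) on the worktop, 180 x 180 mm inside. Origin at its centre on the worktop, x and y along its sides
- rack_foot0 (a point): a bottom corner of the rack, in the underside of its base plate, at rack x = 37 mm, y = 54 mm, z = 0
- rack_foot1 (a point): a bottom corner of the rack, in the underside of its base plate, at rack x = 37 mm, y = -54 mm, z = 0
- rack_foot2 (a point): a bottom corner of the rack, in the underside of its base plate, at rack x = -37 mm, y = 54 mm, z = 0
- rack_foot3 (a point): a bottom corner of the rack, in the underside of its base plate, at rack x = -37 mm, y = -54 mm, z = 0
- tube_blue: clear 50 ml tube with blue screw cap, standing, 33 mm across, 114 mm tall; origin under its foot
- tube_orange: clear 50 ml tube with orange screw cap, standing, 33 mm across, 114 mm tall; origin under its foot
- buffer: white bottle with blue cap, standing, 56 mm across, 111 mm tall; origin under its foot
- timer: white bench timer lying flat, 66 x 66 x 18 mm; origin under its middle
- flask: pink culture flask with teal cap lying flat, 51 x 100 x 29 mm, long axis y; origin under its middle
- tape: roll of green tape lying flat, 60 mm across, 19 mm high; origin under its middle
- marker: grey and black marker pen lying, 135 mm long (x axis), 17 mm thick; origin under its middle

How it is judged (in metres and radians):
At the end, for the whole second after the job is handed in: The rack stands upright on its base plate on the worktop (within 0.08 rad), at rest, and all four bottom corners of the rack lie inside the tape frame (180 mm inside; up to 4 mm onto the tape is allowed) (angle between rack's own z axis and vertical below 0.08 rad and height (world z) of rack_mid below 0.04 m and linear speed of rack below 0.01 m/s and x of rack_foot0 in the frame of bay between -0.094 and 0.094 m and y of rack_foot0 in the frame of bay between -0.094 and 0.094 m and x of rack_foot1 in the frame of bay between -0.094 and 0.094 m and y of rack_foot1 in the frame of bay between -0.094 and 0.094 m and x of rack_foot2 in the frame of bay between -0.094 and 0.094 m and y of rack_foot2 in the frame of bay between -0.094 and 0.094 m and x of rack_foot3 in the frame of bay between -0.094 and 0.094 m and y of rack_foot3 in the frame of bay between -0.094 and 0.094 m); the robot touches nothing.
It fails at once if the rack is lifted or carried off the worktop (height (world z) of rack_mid above 0.065 m).
It fails at once if the fingers press or squeeze the rack with more than 18 N (contact force between the fingers and rack above 18 N).
It fails at once if a tube, the bottle, the timer, the flask, the tape roll or the marker is moved by more than 20 mm or knocked over (distance of any of tube_blue, tube_orange, buffer, timer, flask, tape, marker from where it was at the start of the episode above 0.02 m or angle between any of tube_blue, tube_orange, buffer, timer, flask, tape's own z axis and vertical above 0.3 rad).
It also fails if it takes over 64 s, if anything falls off the work surface, if the arm or the gripper's body presses on something with over 40 N, if the wrist force passes 120 N, or if a joint passes its speed limit or range.

## Working session

There is one attempt and no reset: what is moved stays moved. The work goes in short steps, each a Python script; the robot and the scene stay as the last script left them, time stands still between calls to the robot, and variables do not carry over. Pictures are saved under pics/ and viewed, at most 10 in all, crops included, and the job is handed in when it is done.

```bash
mkdir -p pics
cat > h.py <<'E'
from bench import *
import numpy as np, cv2
def snap(name, fn):
    im,d=get_image(name); ci=camera_info(name)
    cv2.imwrite('pics/'+fn+'.png',im[:,:,::-1]); np.savez('pics/'+fn+'.npz',im=im,d=d,**{k:np.array(ci[k]) for k in 'KRt'})
    return im,d,ci
def cloud(z):
    d=z['d'];K=z['K'];v,u=np.mgrid[:d.shape[0],:d.shape[1]]
    P=np.stack([(u-K[0,2])*d/K[0,0],(v-K[1,2])*d/K[1,1],d],-1)
    W=(P-z['t'])@z['R']; W[d==0]=np.nan
    return W
E
python3 - <<'E'
from h import *
a=snap('scene','scene0');b=snap('side','side0')
print(get_time(),get_ee_pos(),get_eef_rot())
for n in('scene','side'):
    c=camera_info(n);print(n,-np.array(c['R']).T@c['t'])
cv2.imwrite('pics/both.png',cv2.resize(np.vstack([a[0],b[0]])[:,:,::-1],(800//2*1,600)) ) if 0 else None
E
```

```text
0.1 [238.48361459 495.29818941 218.18817034] [-3.14067151e+00 -5.22358093e-05  2.69280431e+00]
scene [   32.94232139 -1077.14983106   741.92580828]
side [ 406.77654641 1254.22740686  724.98057186]
```

View pics/scene0.png

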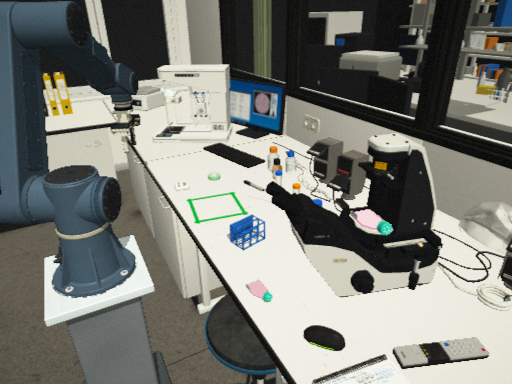

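View pics/side0.png

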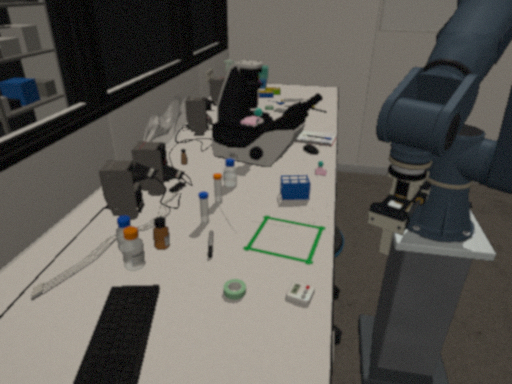

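The scene view shows the rack at about (248,232) and the green frame at about (217,206). In the side view the rack is at (295,187), the frame at (286,240), with the tubes and marker left of it. Next I'll get metric positions.

Run:
```python
from h import *
for n,box,gb in(('scene0',(210,255,222,275),(185,225,180,252)),('side0',(170,205,275,315),(210,268,240,330))):
    z=np.load(f'pics/{n}.npz');W=cloud(z);hsv=cv2.cvtColor(z['im'],cv2.COLOR_RGB2HSV)
    m=np.zeros(hsv.shape[:2],bool);m[box[0]:box[1],box[2]:box[3]]=1
    b=m&(hsv[...,0]>100)&(hsv[...,0]<130)&(hsv[...,1]>120)&np.isfinite(W[...,0])
    P=W[b];P=P[(P[:,2]>3)&(P[:,2]<90)];print(n,'rack',len(P),np.percentile(P,[1,50,99],axis=0).round(0).tolist())
    np.save(f'pics/{n}_rack.npy',P)
    T=P[P[:,2]>66];print('top',len(T),cv2.minAreaRect(T[:,:2].astype(np.float32)))
    print('all',cv2.minAreaRect(P[:,:2].astype(np.float32)))
    m[:]=0;m[gb[0]:gb[1],gb[2]:gb[3]]=1
    g=m&(hsv[...,0]>50)&(hsv[...,0]<80)&(hsv[...,1]>150)
    v,u=np.nonzero(g);K=z['K'];r=np.c_[(u-K[0,2])/K[0,0],(v-K[1,2])/K[1,1],np.ones(len(u))]@z['R'];c=-z['R'].T@z['t']
    G=(c+r*(-c[2]/r[:,2:]))[:,:2];rc=cv2.minAreaRect(G.astype(np.float32));print('bay',len(G),rc,cv2.boxPoints(rc).round(0).tolist())
    cr=z['im'][box[0]-5:box[1]+5,box[2]-5:box[3]+5,::-1];cv2.imwrite(f'pics/{n}_crop.png',cv2.resize(cr,None,fx=7,fy=7,interpolation=cv2.INTER_CUBIC))
    # heights map of non-table objects
    Q=W.reshape(-1,3);Q=Q[(Q[:,2]>10)&(Q[:,2]<130)&(Q[:,0]>250)&(Q[:,0]<900)&(Q[:,1]>-500)&(Q[:,1]<500)]
    H={}
    for p in Q: k=(int(p[0]//40*40),int(p[1]//40*40));H[k]=max(H.get(k,0),int(p[2]))
    print(sorted(H.items()))
a=cv2.imread('pics/scene0_crop.png');b=cv2.imread('pics/side0_crop.png')
h=max(a.shape[0],b.shape[0]);f=lambda i:cv2.copyMakeBorder(i,0,h-i.shape[0],0,5,0)
cv2.imwrite('pics/crop.png',np.hstack([f(a),f(b)]));print(np.hstack([f(a),f(b)]).shape)
```

```text
scene0 rack 543 [[448.0, -136.0, 4.0], [495.0, -81.0, 44.0], [563.0, -45.0, 75.0]]
top 141 ((504.138427734375, -92.08338928222656), (106.33301544189453, 72.05361938476562), 14.26266098022461)
all ((505.30108642578125, -91.27024841308594), (109.23307037353516, 74.42505645751953), 13.999909400939941)
bay 186 ((501.9255676269531, 205.39523315429688), (210.1306610107422, 212.8001708984375), 80.935546875) [[380.0, 118.0], [590.0, 85.0], [624.0, 292.0], [413.0, 326.0]]
[((360, -360), 17), ((360, -320), 18), ((360, 400), 17), ((360, 440), 19), ((400, -440), 24), ((400, -400), 30), ((400, -360), 20), ((400, 400), 20), ((400, 440), 20), ((400, 480), 20), ((440, -160), 74), ((440, -120), 75), ((440, -80), 76), ((440, 400), 17), ((440, 440), 23), ((440, 480), 16), ((480, -160), 76), ((480, -120), 73), ((480, -80), 76), ((520, -480), 129), ((520, -440), 98), ((520, -160), 73), ((520, -120), 79), ((520, -80), 76), ((560, -520), 128), ((560, -480), 129), ((560, -120), 74), ((560, 440), 22), ((560, 480), 21), ((600, -520), 129), ((600, 440), 20), ((600, 480), 22), ((640, -520), 129), ((680, -520), 
[... 1705 characters left out ...]
(680, 280), 14), ((680, 320), 20), ((680, 360), 16), ((720, -400), 129), ((720, -360), 128), ((720, -320), 95), ((720, -280), 81), ((720, -160), 114), ((720, -120), 111), ((720, 200), 16), ((720, 240), 18), ((720, 280), 19), ((720, 320), 18), ((760, -400), 128), ((760, -360), 114), ((760, -160), 114), ((760, -120), 113), ((760, 0), 117), ((760, 40), 36), ((760, 120), 116), ((760, 160), 117), ((800, -400), 129), ((800, -360), 105), ((800, -160), 66), ((800, 160), 114), ((840, -440), 125), ((840, -400), 129), ((840, -360), 104), ((840, 280), 102), ((840, 320), 105), ((880, -440), 129), ((880, -400), 129), ((880, 280), 101), ((880, 320), 103), ((880, 400), 125), ((880, 440), 123)]
(385, 801, 3)
```

View pics/crop.png

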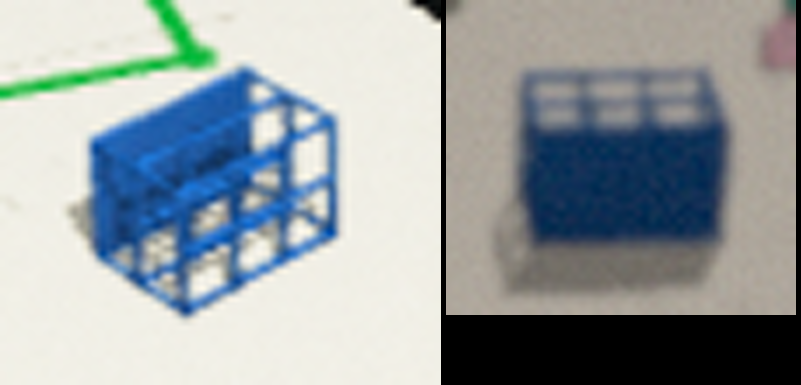

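The rack's base plate faces +y, towards the bay, and the open top faces −y. Its centre is about (505,−91) and its long axis is at 14°. The bay centre is about (503,205). I'll tip it with the fingers fully open so they bear on both solid end walls, rising with the edge.

```bash
cat > tip.py <<'E'
from h import *
a=np.radians(14);C=np.array([505.,-91.]);n=np.array([-np.sin(a),np.cos(a)])
rot=[np.pi,0,np.pi/2+a]
def pt(s,z): return [*(C+n*s),z]
reach(pt(-75,260),rot); print(get_time(),get_joint_positions())
move_linear(pt(-75,57),rate=150)
move_linear(pt(-46,57),rate=60)
print(get_contact_force())
for i,th in enumerate(np.arange(0,52,5)):
    t=np.radians(th);h=58+12*min(1,th/45)
    back=71*np.cos(t)-h*np.sin(t);up=h*np.cos(t)+71*np.sin(t)
    move_linear(pt(35.5-back-7.5,up),rate=50)
    print(th,np.round(get_contact_force(),1))
pause(.3)
snap('scene','scene1');snap('side','side1')
print(get_time(),get_ee_pos())
A=cv2.imread('pics/scene1.png')[160:280,170:330];B=cv2.imread('pics/side1.png')[130:250,230:390]
cv2.imwrite('pics/c1.png',cv2.resize(np.hstack([A,B]),None,fx=2.5,fy=2.5,interpolation=cv2.INTER_CUBIC))
E
python3 tip.py
```

```text
2.65 [-3.87169663e-01  3.07690542e-01  1.60615527e+00  1.40810453e-04
  1.22783535e+00 -6.32557864e-01]
[ 0.21189085  0.03843416 -0.65863766]
0 [ 0.7 -0.7 -1.1]
5 [-0.2 -1.2  0.3]
10 [ 0.6 -0.4 -0.8]
15 [-0.3 -0.5  0.8]
20 [-0.7 -0.9  0.7]
25 [ 0.4 -0.4  0.1]
30 [ 0.1 -0.4  0.5]
35 [ 0.1  0.5 -1. ]
40 [ 0.  -0.2 -0.5]
45 [ 0.2  0.4 -0.1]
50 [-0.3 -0.8 -0. ]
8.7917 [496.34610394 -56.15265114  99.40717438]
```

View pics/c1.png

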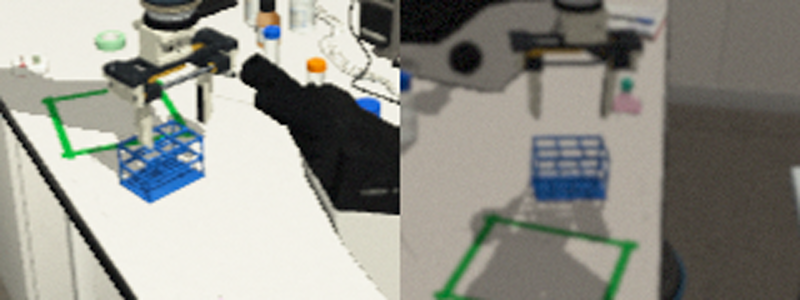

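The rack stands upright, with its base plate down in both views (scene crop (160,165), side crop (570,170)). The gripper is behind and above it. I'll measure the rack, then push.

```bash
cat > meas.py <<'E'
from h import *
def rack(fn,box):
    z=np.load(f'pics/{fn}.npz');W=cloud(z);hsv=cv2.cvtColor(z['im'],cv2.COLOR_RGB2HSV)
    b=(hsv[...,0]>100)&(hsv[...,0]<130)&(hsv[...,1]>130)&(W[...,2]>2)&(W[...,2]<85)&(W[...,0]>box[0])&(W[...,0]<box[1])&(W[...,1]>box[2])&(W[...,1]<box[3])
    P=W[b]
    T=P[P[:,2]>60]
    print(fn,len(P),'zmax',np.percentile(P[:,2],98),'top',len(T),cv2.minAreaRect(T[:,:2].astype(np.float32)),'all',cv2.minAreaRect(P[:,:2].astype(np.float32)))
    return P
if __name__=='__main__':
    import sys
    k=sys.argv[1]; bx=list(map(float,sys.argv[2:]))
    P=[rack('scene'+k,bx),rack('side'+k,bx)]
    P=np.vstack(P);print('union',cv2.minAreaRect(P[:,:2].astype(np.float32)))
E
python3 meas.py 1 380 620 -120 60
```

```text
scene1 462 zmax 72.10707740393538 top 103 ((487.058349609375, -16.995716094970703), (107.37970733642578, 74.63893127441406), 15.393959045410156) all ((489.5068359375, -6.8524322509765625), (119.44412994384766, 120.013671875), 87.68565368652344)
side1 226 zmax 38.78001736047898 top 0 ((0.0, 0.0), (0.0, 0.0), 0.0) all ((486.0111389160156, -8.289474487304688), (102.51885223388672, 66.08070373535156), 12.235892295837402)
union ((489.5068359375, -6.8524322509765625), (119.44412994384766, 120.013671875), 87.68565368652344)
```

```bash
cat > push.py <<'E'
from h import *
c0=np.array([487.,-17.]);c1=np.array([503.,204.]);a0=np.radians(15);a1=np.radians(-8)
def pose(c,a,off,z): return [*(c-np.array([-np.sin(a),np.cos(a)])*(44.5+off)),z],[np.pi,0,np.pi/2+a]
p,r=pose(c0,a0,25,105);move_linear(p,r,rate=100)
p,r=pose(c0,a0,25,15);move_linear(p,r,rate=100)
p,r=pose(c0,a0,2,15);move_linear(p,r,rate=60)
N=12
for i in range(N+1):
    f=i/N;p,r=pose(c0+(c1-c0)*f,a0+(a1-a0)*min(1,f/.75),0,15)
    move_linear(p,r,rate=60)
    if i%3==0: print(i,np.round(get_contact_force(),1))
p,r=pose(c1,a1,40,15);move_linear(p,r,rate=80)
p,r=pose(c1,a1,60,250);move_linear(p,r,rate=200)
snap('scene','scene2');snap('side','side2');print(get_time())
A=cv2.imread('pics/scene2.png')[150:270,150:310];B=cv2.imread('pics/side2.png')[170:290,200:360]
cv2.imwrite('pics/c2.png',cv2.resize(np.hstack([A,B]),None,fx=2.5,fy=2.5,interpolation=cv2.INTER_CUBIC))
E
python3 push.py && python3 meas.py 2 380 640 100 320
```

```text
0 [ 0.4 -0.4 -0.1]
3 [-0.6 -0.4  0.7]
6 [ 1.2 -0.   0.5]
9 [-0.3 -1.1  0.2]
12 [ 0.2 -0.   0.5]
18.625
scene2 303 zmax 72.2498580992154 top 79 ((500.5098876953125, 205.36904907226562), (77.27955627441406, 103.19640350341797), 81.79145812988281) all ((501.7787780761719, 203.606201171875), (80.60714721679688, 105.29857635498047), 80.90533447265625)
side2 399 zmax 67.02345233334454 top 9 ((500.2095947265625, 223.52857971191406), (34.65825653076172, 87.8792495727539), 87.13050079345703) all ((503.08917236328125, 207.32785034179688), (76.3271713256836, 104.58897399902344), 82.38920593261719)
union ((501.9659729003906, 204.74183654785156), (82.64926147460938, 105.32274627685547), 80.75277709960938)
```

View pics/c2.png

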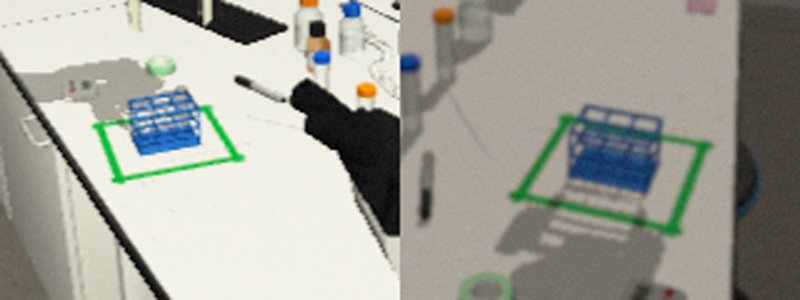

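The rack stands upright at about (502,205), turned −8°, in the middle of the frame. It is at scene crop (165,125) and side crop (615,150). The gripper is clear, so I'll hand in.

```bash
python3 -c "
from bench import *
pause(.3);print(sign_off())"
```

```text
the job is handed in; nothing more can be done
None
```

The rack was tipped upright and pushed to about the centre of the green frame (measured at roughly (502, 205) mm against a bay centre of about (503, 205)); the gripper was raised clear and the job handed in at about 19 s, with no verdict shown.

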